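Fit a brake pad in the sprung slots of a test bracket

ROBOT

A 6-joint arm with a two-finger parallel gripper is mounted at the origin on the work surface. World frame = base frame: x ahead of the robot, y to its left, z up, the work surface at z = 0. Lengths are in m, angles in rad, forces in N, time in s.
With the tool pointing down it reaches from about 0.3 to 0.875 m from the base axis. Payload 6.4 kg.
Tool frame: the origin (TCP) lies at the centre of the arm's flange, where the gripper is bolted on; the fingertips stand 173 mm ahead of it and the grasp point (between the pads) lies 155 mm ahead of it; z points along the fingers, x is the direction in which the jaws open and shut, and the axes are right-handed (so a half turn about z gives the same grasp; the last joint's range is limited). The gripper opens to 85 mm and grips with 20 to 120 N. Pads are 22 mm wide; open, the fingers measure 114 mm over their backs; the gripper's body (76 mm by 85 mm) begins 54 mm behind the grasp point. The pads swing forward as they close: fully open they stand 13 mm farther back than shut.
Start: joints at [0.931, 0.181, 1.607, -0, 1.354, -0.206], TCP at [0.242, 0.522, 0.405] pointing down, gripper open.
Joint ranges: [-2.99, 2.99], [-0.89, 2.07], [0.3, 2.58], [-1.14, 4.28], [0, 2.63], [-3.12, 3.12]. Speed limits (rad/s): [2.57, 2.57, 3.01, 3.14, 3.14, 3.14].

INTERFACE

Orientations are given as a unit quaternion [w, x, y, z].
In Python, from bench import ctrl gives the robot as it stands. The module is installed in compiled form; this text tells all that it offers.
- The arm moves only by the tool move_arm, never from a script. Its argument "moves" is a list of rows, each an object of numbers: "gripper": the opening in per cent of the stroke, from 0 (shut) to 100 (fully open); "x", "y", "z": the shift along the tool's x, y, z in cm; "roll": the turn about the tool's z in degrees. In form: [{"gripper": .., "x": .., "y": .., "z": .., "roll": ..}, ...]. A call has 1 to 5 rows; each row shifts and turns the commanded pose from where the row before left it, along the tool's axes as they then stand; what a row does not reach is not made up. A row lasts 1/8 s, in which the tool goes at most 62.5 mm and 10.7 degrees, less where a joint would pass 70% of its speed; a pose out of reach is approached as far as the arm can. A call is refused whole if a number of a shift passes 6.25 or a number of a turn 10.7, either way. A call with a gripper value outside its range is refused whole. The fingers move at their own pace and stop on an object; the grip force is fixed at half the most. Time passes only in rows, so rows that do not move let the fingers close. It gives the time, the measured TCP pose, the force and the opening at its end, in the units of the state.
- ctrl.get_obs(): the state, without advancing time (a new reading comes with each control period).
- ctrl.camera(name): name is "side" or "top" or "wrist"; returns a dict with "img" (420x560x3 uint8, red, green, blue), "fx", "fy", "cx", "cy" (pixels), "world_from_camera" (4x4, takes a point from camera to world coordinates); the wrist camera has in their place "tool_from_camera" (4x4, takes a point from camera to tool coordinates, whose origin is the TCP and whose axes are the tool frame's). Camera axes: x right, y up, looking along -z (the intrinsics and any distortion apply to the point x, -y, -z); pixel columns grow to the right and rows downward; lengths in m; the calibration is good to about 2 mm. A picture is of the moment at which its call begins: read the wrist's pose just before it. There is no depth.
- ctrl.hand_in(): hands the job in, once; it reports no verdict.
The state is a dict: "time_s": time; "q": joint angles; "dq": joint speeds; "joint_efforts": joint torques, N m; "eef_pos": TCP position; "eef_rot": TCP orientation; "wrist_force": force on the tool from outside, world axes, zero at the start; "torque": the same for the moment, N m; "opening": opening from 0.0 (shut) to 1.0 (fully open).
Only numpy, scipy, OpenCV 4.12 (cv2) and the standard library are available. Lean on these libraries where they do the work, as an engineer would, in place of code of your own. Each camera call takes 0.05 s, during which the arm holds its last target. There are 200 camera calls.

TASK

Fit the new brake pad (blue backplate, thick lining) in the caliper bracket, lining upwards: find the two clip-lined slots, slide both of its ears down them and press it on, pushing the proud piston back, until you feel it fully home and flat on the two steel lands. Feel your way and never force it; then let go, and leave the worn pad, the grease tin and the spanner where they are.

Things in the scene. Friction and masses are not known exactly. Their poses are not given: they have to be found in the camera images.
- new_pad_center (a point): centre (half-way up) of the new brake pad, lying lining up on a light grey mat (240 x 200 x 3 mm). 17 mm thick, about 0.36 kg; x across its 48 mm width (grasp it so), y along its length, 128 mm over the ears, z up; the same either way round. Blue backplate 48 x 108 x 6 mm, lowest, with an ear 12 wide x 10 long x 6 thick in the middle of each end.
- new_pad: the same pad; origin at the centre of its underside. On the backplate is a beige-grey lining, 11 mm thick, 48 wide (flush with the backplate's sides), 97 mm long at its foot, bevelled to 86 mm at its top, with a 3 mm groove across the middle.
- plate: green cast plate, 150 (x) x 250 (y) x 30 mm, origin under its centre. A dark cast caliper bracket is clamped on it, square to it and centred in x, but anywhere within 8 mm of its middle along the T-slots (y): not measured, find it by feel or sight. Bracket: two arms, 46 wide (x), 55.5 to 80.5 mm either side of its middle in y, 84 mm high; behind each a pin boss, 105 mm high.
- mouths (a point): above the plate's middle, 84 mm above the bench, level with the slot mouths. A slot runs straight down each arm, open at its top and inner side, 16 mm wide (x), 130 mm from end to end: 1 mm play each way in y, 2 mm more in the flared mouth (88 mm high). Clips: fixed 1 mm leg at -x, sprung leg (5 to 7 N) at +x; 1 mm play each way in x, mouth flared 3 mm more, entering takes 8 to 22 N.
- mid (a point): above the plate's middle, 62 mm above the bench: height of two steel lands, 34.5 mm either side of the bracket's middle; the pad ends flat on them, its centre 8.5 mm above them. Between them a 33 mm piston stands 3 to 6 mm proud; the pad pushes it back (17 N of seal drag, plus 3 to 10 N of clips); it stays. The lands do not yield: over 70 N in all contacts (a push of about 40 N) is forcing it.
- worn_pad: bystander: worn pad, rusty brown backplate, thin (4 mm) black lining, same outline, 10 mm thick, origin at the centre of its underside; lies on the mat about 115 mm from the new pad; either may be the nearer one
- tin: bystander: red grease tin, 60 mm across, 45 mm high, origin at the centre of its underside
- spanner: bystander: steel spanner, 170 mm long (x), flat on the bench, origin at the middle of its underside
Not all that is in view belongs to the job. Several things look just like the new_pad: the one meant starts farthest to the robot's left.

How it is judged:
By the outcome, as a careful person would: the job done as asked, in the order asked, and still so for the second after the job is handed in, with the robot touching nothing.
It also fails if it takes over 72 s, if anything falls off the work surface, if the arm or the gripper's body presses on something with over 40 N, if the wrist force passes 120 N, or if a joint passes its speed limit or range.

## Working session

There is one attempt and no reset: what is moved stays moved. The work goes in short steps, Python scripts to look and compute and a tool call to move; the robot and the scene stay as the last step left them, time stands still between calls to the robot, and variables do not carry over. Pictures are saved under pics/ and viewed, about 8 in all and at most 12, crops included, and the job is handed in when it is done.

Besides the shell and the picture viewer there is one more tool, called after "Emit:" in YAML: its name, and indented under it one key for each argument. move_arm: Moves the arm, as the interface text tells. Its arguments: {"type":"object","properties":{"moves":{"type":"array","items":{"type":"object","properties":{"gripper":{"type":"number"},"x":{"type":"number"},"y":{"type":"number"},"z":{"type":"number"},"roll":{"type":"number"}}}}},"required":["moves"]}

```bash
mkdir -p pics; cat > h.py <<'E'
import numpy as np, cv2
from scipy.spatial.transform import Rotation as R
from bench import ctrl
def cam(name):
    o=ctrl.get_obs(); c=ctrl.camera(name)
    if 'world_from_camera' in c: T=np.array(c['world_from_camera'])
    else:
        w,x,y,z=o['eef_rot']; W=np.eye(4); W[:3,:3]=R.from_quat([x,y,z,w]).as_matrix(); W[:3,3]=o['eef_pos']
        T=W@np.array(c['tool_from_camera'])
    return c,T
def save(name,f):
    c,T=cam(name); cv2.imwrite(f'pics/{f}.png',c['img'][:,:,::-1])
    np.savez(f'pics/{f}.npz',img=c['img'],T=T,k=[c['fx'],c['fy'],c['cx'],c['cy']])
    return c
def px2w(f,u,v,z):
    d=np.load(f'pics/{f}.npz');fx,fy,cx,cy=d['k'];T=d['T']
    r=T[:3,:3]@np.array([(u-cx)/fx,-(v-cy)/fy,-1]);p=T[:3,3]
    return p+r*(z-p[2])/r[2]
def w2px(f,P):
    d=np.load(f'pics/{f}.npz');fx,fy,cx,cy=d['k'];T=d['T']
    q=T[:3,:3].T@(np.array(P)-T[:3,3]); return cx+fx*q[0]/-q[2],cy-fy*q[1]/-q[2]
def crop(f,u0,v0,u1,v1,s,out):
    im=cv2.imread(f'pics/{f}.png')[v0:v1,u0:u1]; cv2.imwrite(f'pics/{out}.png',cv2.resize(im,None,fx=s,fy=s,interpolation=cv2.INTER_CUBIC))
def st():
    o=ctrl.get_obs();w,x,y,z=o['eef_rot'];M=R.from_quat([x,y,z,w]).as_matrix()
    print(o['time_s'],np.round(o['eef_pos'],4),'F',np.round(o['wrist_force'],1),'T',np.round(o['torque'],2),'op',o['opening'],'\n',np.round(M,4).tolist())
E
python3 - <<'E'
from h import *
c=save('top','top0');d=save('side','side0');e=save('wrist','wr0')
print({k:v for k,v in c.items() if k!='img'})
print({k:v for k,v in e.items() if k!='img'})
cv2.imwrite('pics/both.png',cv2.resize(np.hstack([c['img'],d['img']])[:,:,::-1],(800,300)))
st()
E
```

```text
{'fx': 446.83247106766373, 'fy': 446.83247106766373, 'cx': 284.0624246464787, 'cy': 203.98049802254724, 'world_from_camera': array([[ 0.0186147 ,  0.98827183, -0.15156609,  0.40690469],
       [-0.99977163,  0.01680707, -0.01319881,  0.00310682],
       [-0.01049663,  0.15177717,  0.988359  ,  0.83816714],
       [ 0.        ,  0.        ,  0.        ,  1.        ]])}
{'fx': 307.08099220560706, 'fy': 307.08099220560706, 'cx': 282.62968395231565, 'cy': 213.31566549067614, 'tool_from_camera': array([[ 9.99999205e-01, -1.26021770e-03, -4.20449833e-05,
         1.98168130e-03],
       [-1.21001002e-03, -9.49711965e-01, -3.13122530e-01,
        -8.14380958e-02],
       [ 3.54671930e-04,  3.13122332e-01, -9.49712735e-01,
         3.05767041e-02],
       [ 0.00000000e+00,  0.00000000e+00,  0.00000000e+00,
         1.00000000e+00]])}
0.15 [0.2416 0.5216 0.404 ] F [-0.1 -0.5 -0.4] T [ 0.   -0.01  0.01] op 0.9960179003859522 
 [[0.4203, 0.9074, -0.0008], [0.9074, -0.4203, -0.0011], [-0.0013, -0.0003, -1.0]]
```

View pics/top0.png

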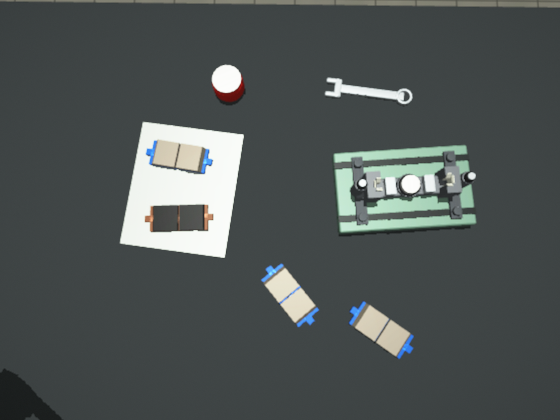

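View pics/side0.png

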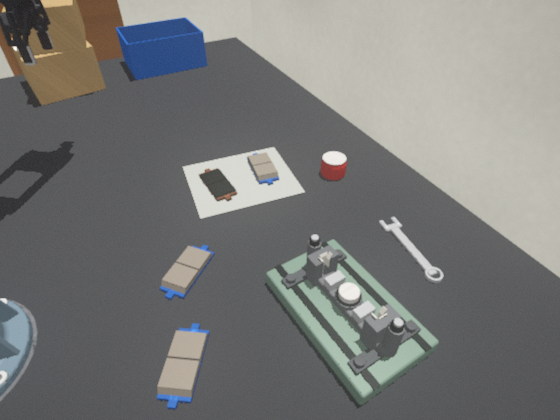

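The top view shows three pads with a blue backplate and thick lining: A at (180,157) on the mat, B at (290,295) and C at (382,330). The worn pad is at (180,218). Robot-left is image-left, so A is the one meant, and it is also on the mat. The bracket is at (412,187), with the tin at (228,85) and the spanner at (370,92). Next I'll crop close.

```bash
python3 - <<'E'
from h import *
im=cv2.imread('pics/top0.png')
a=cv2.resize(im[135:235,135:225],None,fx=5,fy=5,interpolation=cv2.INTER_CUBIC)
b=cv2.resize(im[140:240,325:485],None,fx=5,fy=5,interpolation=cv2.INTER_CUBIC)
cv2.imwrite('pics/c1.png',cv2.resize(np.hstack([a[:, :450],b[:, :]]),None,fx=.64,fy=.64))
cv2.imwrite('pics/c2.png',b)
# pad: blue mask of A
hsv=cv2.cvtColor(im,cv2.COLOR_BGR2HSV)
m=cv2.inRange(hsv,(100,120,60),(130,255,255)); m[:, :140]=0;m[:,215:]=0;m[:135]=0;m[180:]=0
n,l,s,ce=cv2.connectedComponentsWithStats(m)
for i in range(1,n):print(s[i],ce[i])
# plate corners, green
g=cv2.inRange(hsv,(60,50,50),(85,255,255));g[:, :320]=0
c=max(cv2.findContours(cv2.morphologyEx(g,cv2.MORPH_CLOSE,np.ones((25,25))),0,2)[0],key=cv2.contourArea)
r=cv2.minAreaRect(c);print(r,cv2.boxPoints(r))
ap=cv2.approxPolyDP(cv2.convexHull(c),8,True)[:,0];print(ap.tolist())
for p in ap: print(px2w('top0',*p,0.03))
for p in [(360,183),(472,176),(410,184)]: print(p,px2w('top0',*p,0.105))
for p in [(151,152),(208,161)]: print(p,px2w('top0',*p,0.009))
E
```

```text
[146 141  11  24  91] [151.2967033  151.95604396]
[201 149  11  25 113] [205.61946903 161.22123894]
((403.5217590332031, 188.8373260498047), (81.57233428955078, 139.29104614257812), 86.3086166381836) [[331.3948  152.6197 ]
 [470.39688 143.65184]
 [475.6487  225.05495]
 [336.64664 234.02281]]
[[466, 146], [475, 223], [339, 233], [334, 153]]
[ 0.64561777 -0.32225637  0.03      ]
[ 0.50189356 -0.3322996   0.03      ]
[ 0.47941003 -0.08649328  0.03      ]
[ 0.62835449 -0.0772075   0.03      ]
(360, 183) [ 0.55691636 -0.11318337  0.105     ]
(472, 176) [ 0.57190086 -0.29981198  0.105     ]
(410, 184) [ 0.55658975 -0.19634305  0.105     ]
(151, 152) [0.63056027 0.27122696 0.009     ]
(208, 161) [0.61459345 0.16092802 0.009     ]
```

View pics/c1.png

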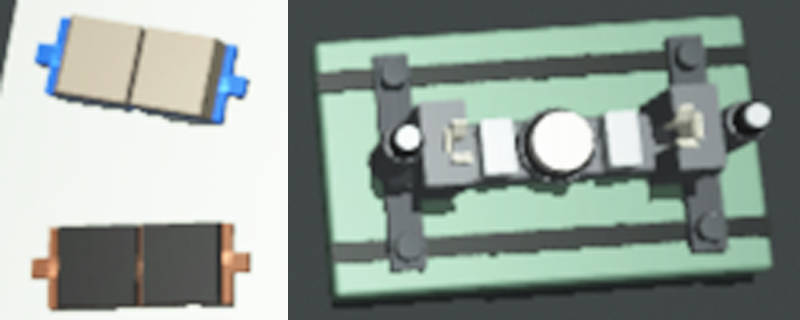

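The crop confirms pad A: blue backplate, beige lining, with its ears in the crop at (38,55) and (247,88). The bracket has pale clips at about (455,140) and (690,125), the piston at (560,142), and lands either side of it. Next I'll work out the move to hover.

```bash
python3 - <<'E'
from h import *
a=px2w('top0',135+38/3.2,135+55/3.2,.009);b=px2w('top0',135+247/3.2,135+88/3.2,.009)
c=(a+b)/2;d=a-b
print(a,b,c,np.hypot(*d[:2]),'len ang',np.degrees(np.arctan2(d[1],d[0])))
w=np.degrees(np.arctan2(d[1],d[0]))-90
st()
o=ctrl.get_obs();q=o['eef_rot'];M=R.from_quat([q[1],q[2],q[3],q[0]]).as_matrix()
print('width ang',w,'delta cm tool',M.T@(np.array([c[0],c[1],.30])-o['eef_pos'])*100,'roll',64.9-w)
# plate pose from top crop corners
for u,v in [(317,45),(740,17),(770,267),(337,300)]: print(px2w('top0',325+(u-288)/3.2,140+v/3.2,.03 if v<200 else .03))
for u,v,z in [(500,147,.062),(624,137,.062),(560,140,.066),(407,137,.105),(757,115,.105)]:print(px2w('top0',325+(u-288)/3.2,140+v/3.2,z))
E
```

```text
[0.63006529 0.27913966 0.009     ] [0.61178398 0.15279347 0.009     ] [0.62092463 0.21596657 0.009     ] 0.12766192040774516 len ang 81.7668847841598
0.15 [0.2416 0.5216 0.404 ] F [-0.1 -0.5 -0.4] T [ 0.   -0.01  0.01] op 0.9960179003859522 
 [[0.4203, 0.9074, -0.0008], [0.9074, -0.4203, -0.0011], [-0.0013, -0.0003, -1.0]]
width ang -8.2331152158402 delta cm tool [-11.77482667  47.2723984   10.4007149 ] roll 73.1331152158402
[ 0.62632143 -0.07732698  0.03      ]
[ 0.64694564 -0.32277577  0.03      ]
[ 0.50111667 -0.33338886  0.03      ]
[ 0.47809265 -0.0888643   0.03      ]
[ 0.56134048 -0.17498505  0.062     ]
[ 0.56808528 -0.24326753  0.062     ]
[ 0.56499938 -0.2069633   0.066     ]
[ 0.55729551 -0.11683006  0.105     ]
[ 0.57199563 -0.29909001  0.105     ]
```

Emit:
move_arm:
  moves:
    - {"gripper":100,"x":-1.2,"y":4.7,"z":1.0}
    - {"gripper":100,"x":-1.2,"y":4.7,"z":1.0}
    - {"gripper":100,"x":-1.2,"y":4.7,"z":1.0}
    - {"gripper":100,"x":-1.2,"y":4.7,"z":1.0}
    - {"gripper":100,"x":-1.2,"y":4.7,"z":1.0}

```text
validation failed for argument at $.mo...
```

Emit:
move_arm:
  moves:
    - {"gripper":100,"x":-1.2,"y":4.7,"z":1.0}
    - {"gripper":100,"x":-1.2,"y":4.7,"z":1.0}
    - {"gripper":100,"x":-1.2,"y":4.7,"z":1.0}
    - {"gripper":100,"x":-1.2,"y":4.7,"z":1.0}
    - {"gripper":100,"x":-1.0,"y":4.9,"z":1.0}

```text
validation failed for argument at $.mo...
```

Emit:
move_arm:
  moves:
    - {"gripper":100,"roll":10.4}
    - {"gripper":100,"roll":10.4}
    - {"gripper":100,"roll":10.4}
    - {"gripper":100,"roll":10.4}
    - {"gripper":100,"roll":10.4}

```text
validation failed for argument at $.mo...
```

Emit:
move_arm:
  moves:
    - {"gripper":100,"roll":10.4}
    - {"gripper":100,"roll":10.4}
    - {"gripper":100}

```text
validation failed for argument at $.mo...
```

```bash
python3 - <<'E'
from h import *
st();save('wrist','w1')
E
```

```text
0.15 [0.2416 0.5216 0.404 ] F [-0.1 -0.5 -0.4] T [ 0.   -0.01  0.01] op 0.9960179003859522 
 [[0.4203, 0.9074, -0.0008], [0.9074, -0.4203, -0.0011], [-0.0013, -0.0003, -1.0]]
```

View pics/w1.png

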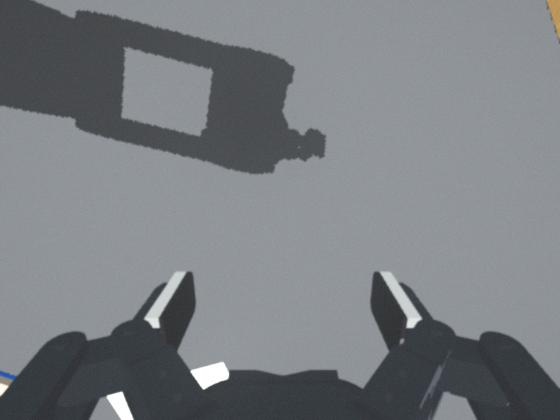

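The moves failed validation, so nothing moved and this picture only shows bench, fingers and a corner of the mat. I'll give all five keys in every row.

Emit:
move_arm:
  moves:
    - {"gripper":100,"x":-1.2,"y":4.7,"z":1.0,"roll":0}
    - {"gripper":100,"x":-1.2,"y":4.7,"z":1.0,"roll":0}
    - {"gripper":100,"x":-1.2,"y":4.7,"z":1.0,"roll":0}
    - {"gripper":100,"x":-1.2,"y":4.7,"z":1.0,"roll":0}
    - {"gripper":100,"x":-1.2,"y":4.7,"z":1.0,"roll":0}

```text
time_s: 0.82
eef_pos: [0.4307, 0.3674, 0.3543]
eef_rot: [-0.0, 0.843, 0.538, -0.0]
wrist_force: [-0.2, -0.1, 0.3]
opening: 0.998
```

Emit:
move_arm:
  moves:
    - {"gripper":100,"x":-1.2,"y":4.7,"z":1.0,"roll":0}
    - {"gripper":100,"x":-1.2,"y":4.7,"z":1.0,"roll":0}
    - {"gripper":100,"x":-1.2,"y":4.7,"z":1.0,"roll":0}
    - {"gripper":100,"x":-1.2,"y":4.7,"z":1.0,"roll":0}
    - {"gripper":100,"x":-1.0,"y":4.9,"z":1.0,"roll":0}

```text
time_s: 1.45
eef_pos: [0.6214, 0.2152, 0.3041]
eef_rot: [-0.0, 0.843, 0.538, -0.0]
wrist_force: [-0.1, 0.2, 0.7]
opening: 0.999
```

Emit:
move_arm:
  moves:
    - {"gripper":100,"x":0,"y":0,"z":0,"roll":10.4}
    - {"gripper":100,"x":0,"y":0,"z":0,"roll":10.4}
    - {"gripper":100,"x":0,"y":0,"z":0,"roll":10.4}
    - {"gripper":100,"x":0,"y":0,"z":0,"roll":10.4}
    - {"gripper":100,"x":0,"y":0,"z":0,"roll":10.4}

```text
time_s: 2.08
eef_pos: [0.6203, 0.2163, 0.3043]
eef_rot: [0.0, 0.994, 0.112, -0.0]
wrist_force: [-0.4, -0.5, 0.8]
opening: 1.0
```

Emit:
move_arm:
  moves:
    - {"gripper":100,"x":0,"y":0,"z":0,"roll":10.4}
    - {"gripper":100,"x":0,"y":0,"z":0,"roll":10.4}
    - {"gripper":100,"x":0,"y":0,"z":0,"roll":0}

```text
time_s: 2.45
eef_pos: [0.6203, 0.2163, 0.3044]
eef_rot: [0.0, 0.998, -0.066, -0.0]
wrist_force: [0.2, -0.1, 0.1]
opening: 1.001
```

```bash
python3 - <<'E'
from h import *
st();save('wrist','w1')
E
```

```text
2.45 [0.6203 0.2163 0.3044] F [ 0.2 -0.1  0.1] T [-0.02  0.03  0.02] op 1.0011626617999503 
 [[0.9913, -0.1316, -0.0005], [-0.1316, -0.9913, -0.0001], [-0.0005, 0.0002, -1.0]]
```

View pics/w1.png

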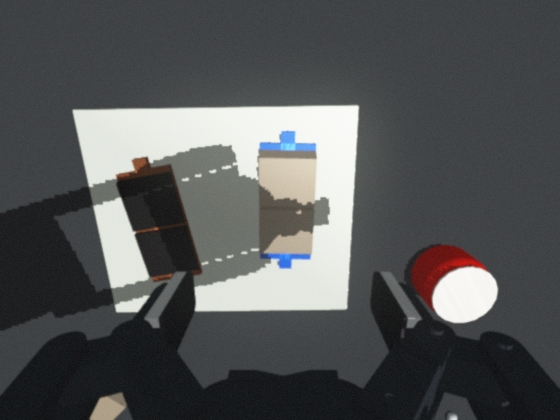

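The pad runs from ear tip (288,131) to (286,268) between the fingers and is nearly aligned. The worn pad (160,225) and tin (455,285) are clear.

```bash
python3 - <<'E'
from h import *
a=px2w('w1',288,131,.009);b=px2w('w1',286,268,.009);print(a,b,np.hypot(*(a-b)[:2]))
c=(a+b)/2;d=b-a;L=np.degrees(np.arctan2(d[1],d[0]));print('c',c,'ang',L, 'flip',L+180)
# groove + lining side edges at z=.020
l=px2w('w1',260,207,.020);r=px2w('w1',315,207,.020);print('mid',(l+r)/2,np.hypot(*(l-r)[:2]))
for p in [(259,158),(261,253),(316,158),(313,253)]: print(px2w('w1',*p,.020))
o=ctrl.get_obs();q=o['eef_rot'];M=R.from_quat([q[1],q[2],q[3],q[0]]).as_matrix()
for t in (c,(l+r)/2):print(M.T@(np.array([t[0],t[1],.175])-o['eef_pos'])*100)
E
```

```text
[0.63305306 0.28267763 0.009     ] [0.61516141 0.15605109 0.009     ] 0.127884299061121
c [0.62410724 0.21936436 0.009     ] ang -98.0423477787443 flip 81.9576522212557
mid [0.62458453 0.2203149  0.02      ] 0.047545398442265525
[0.60665459 0.26513779 0.02      ]
[0.59520939 0.18005056 0.02      ]
[0.65307912 0.25903621 0.02      ]
[0.64208223 0.17389907 0.02      ]
[ 0.34504556 -0.35467675 12.94102221]
[ 0.38006626 -0.45511042 12.9409933 ]
```

Emit:
move_arm:
  moves:
    - {"gripper":100,"x":0.35,"y":-0.4,"z":2.5,"roll":0}
    - {"gripper":100,"x":0,"y":0,"z":3,"roll":0}
    - {"gripper":100,"x":0,"y":0,"z":3,"roll":0}
    - {"gripper":100,"x":0,"y":0,"z":2.5,"roll":0}
    - {"gripper":100,"x":0,"y":0,"z":1.4,"roll":0}

```text
time_s: 3.12
eef_pos: [0.6238, 0.2197, 0.1789]
eef_rot: [0.0, 0.998, -0.065, -0.001]
wrist_force: [0.4, 0.8, -0.3]
opening: 0.998
```

Emit:
move_arm:
  moves:
    - {"gripper":100,"x":0,"y":0,"z":0.5,"roll":0}
    - {"gripper":50,"x":0,"y":0,"z":0,"roll":0}
    - {"gripper":40,"x":0,"y":0,"z":0,"roll":0}
    - {"gripper":30,"x":0,"y":0,"z":0,"roll":0}
    - {"gripper":30,"x":0,"y":0,"z":0,"roll":0}

```text
time_s: 3.75
eef_pos: [0.6251, 0.22, 0.1773]
eef_rot: [-0.0, 0.998, -0.067, 0.001]
wrist_force: [-0.5, -0.2, 6.2]
opening: 0.542
```

Emit:
move_arm:
  moves:
    - {"gripper":0,"x":0,"y":0,"z":0,"roll":0}
    - {"gripper":0,"x":0,"y":0,"z":0,"roll":0}
    - {"gripper":0,"x":0,"y":0,"z":0,"roll":0}
    - {"gripper":0,"x":0,"y":0,"z":0,"roll":0}

```text
time_s: 4.25
eef_pos: [0.6251, 0.2199, 0.1773]
eef_rot: [-0.0, 0.998, -0.067, 0.001]
wrist_force: [0.4, -0.0, 6.5]
opening: 0.542
```

Gripped at opening 0.542 (about 46 mm), with a slight tip contact on the mat of about 6 N. Lifting now.

Emit:
move_arm:
  moves:
    - {"gripper":0,"x":0,"y":0,"z":-1.0,"roll":0}
    - {"gripper":0,"x":0,"y":0,"z":-3,"roll":0}
    - {"gripper":0,"x":0,"y":0,"z":-4,"roll":0}
    - {"gripper":0,"x":0,"y":0,"z":-4,"roll":0}
    - {"gripper":0,"x":0,"y":0,"z":-3,"roll":0}

```text
time_s: 4.88
eef_pos: [0.6241, 0.2198, 0.3274]
eef_rot: [-0.0, 0.998, -0.067, 0.0]
wrist_force: [0.0, -0.0, -3.4]
opening: 0.542
```

Emit:
move_arm:
  moves:
    - {"gripper":0,"x":0,"y":2,"z":0,"roll":0}
    - {"gripper":0,"x":0,"y":4,"z":0,"roll":0}
    - {"gripper":0,"x":0,"y":4,"z":0,"roll":0}
    - {"gripper":0,"x":0,"y":4,"z":0,"roll":0}
    - {"gripper":0,"x":0,"y":4,"z":0,"roll":0}

```text
time_s: 5.5
eef_pos: [0.5988, 0.0393, 0.3233]
eef_rot: [0.0, 0.998, -0.067, -0.002]
wrist_force: [0.8, 0.0, -3.3]
opening: 0.541
```

Emit:
move_arm:
  moves:
    - {"gripper":0,"x":0,"y":4,"z":0,"roll":0}
    - {"gripper":0,"x":0,"y":4,"z":0,"roll":0}
    - {"gripper":0,"x":0,"y":4,"z":0,"roll":0}
    - {"gripper":0,"x":-0.3,"y":4,"z":0,"roll":0}
    - {"gripper":0,"x":0,"y":2,"z":0,"roll":0}

```text
time_s: 6.12
eef_pos: [0.5717, -0.1389, 0.3236]
eef_rot: [-0.0, 0.998, -0.068, -0.002]
wrist_force: [-0.2, 0.8, -3.6]
opening: 0.544
```

Emit:
move_arm:
  moves:
    - {"gripper":0,"x":0,"y":0,"z":0,"roll":-4}
    - {"gripper":0,"x":0,"y":0,"z":0,"roll":-4}
    - {"gripper":0,"x":0,"y":0,"z":0,"roll":-4}
    - {"gripper":0,"x":0,"y":0,"z":0,"roll":0}
    - {"gripper":0,"x":0,"y":0,"z":0,"roll":0}

```text
time_s: 6.75
eef_pos: [0.5731, -0.1365, 0.325]
eef_rot: [-0.0, 0.999, 0.037, -0.001]
wrist_force: [0.7, 0.2, -3.2]
opening: 0.542
```

```bash
python3 - <<'E'
from h import *
st();save('wrist','w2');save('top','t2');save('side','s2');crop('t2',300,120,500,270,4,'t2c')
E
```

```text
6.75 [ 0.5731 -0.1365  0.325 ] F [ 0.7  0.2 -3.2] T [ 0.02  0.05 -0.03] op 0.5417851438490118 
 [[0.9972, 0.0745, -0.0012], [0.0745, -0.9972, 0.0006], [-0.0012, -0.0007, -1.0]]
```

View pics/w2.png

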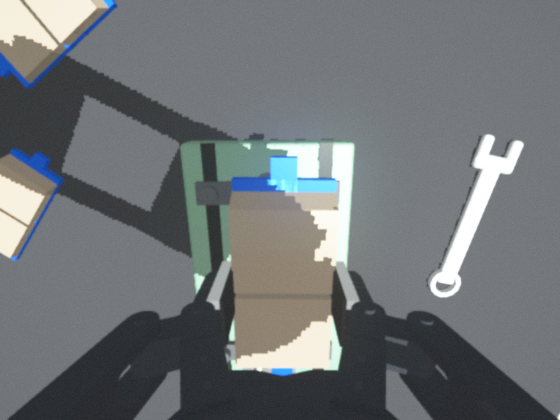

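The pad is held square and centred: far ear tip at (284,156), groove at v=296. The plate's far edge runs from (182,142) to (354,142). I'll fit the plate edges, then finish the traverse.

```bash
cat >> h.py <<'E'
def plate(f):
    im=np.load(f'pics/{f}.npz')['img'];hsv=cv2.cvtColor(im,cv2.COLOR_RGB2HSV)
    return cv2.inRange(hsv,(60,40,30),(90,255,255))
E
python3 - <<'E'
from h import *
g=plate('w2')
# left edge / right edge per row, top edge per col
L=[];Rr=[];Tp=[]
for v in range(155,265,4):
    u=np.where(g[v])[0]; L.append(px2w('w2',u[0]-.0,v+.5,.03)[:2]);
for v in range(155,330,4):
    u=np.where(g[v])[0]; Rr.append(px2w('w2',u[-1]+1,v+.5,.03)[:2])
for u in list(range(215,245,4))+list(range(265,350,4)):
    v=np.where(g[:,u])[0]; Tp.append(px2w('w2',u+.5,v[0],.03)[:2])
res={}
for n,P in (('L',L),('R',Rr),('T',Tp)):
    vx,vy,x,y=cv2.fitLine(np.float32(P),cv2.DIST_HUBER,0,.001,.001).ravel();res[n]=(x,y)
    print(n,np.degrees(np.arctan2(vy,vx)),x,y)
# pad in tool frame
o=ctrl.get_obs();q=o['eef_rot'];M=R.from_quat([q[1],q[2],q[3],q[0]]).as_matrix()
t=lambda u,v,h:np.round(M.T@(px2w('w2',u,v,o['eef_pos'][2]-.174+h)-o['eef_pos'])*1000,1)
print('ear',t(284,156,.006),'groove',t(233,296,.017),t(333.5,296,.017))
print('lin L',t(231,209,.017),t(236,366,.017),'R',t(338.5,209,.017),t(330,366,.017))
for u,v in ((232,178),(338,178)): print('bp',t(u,v,.006))
E
```

```text
Traceback (most recent call last):
IndexError: index -1 is out of bounds for axis 0 with size 0
```

View pics/t2c.png

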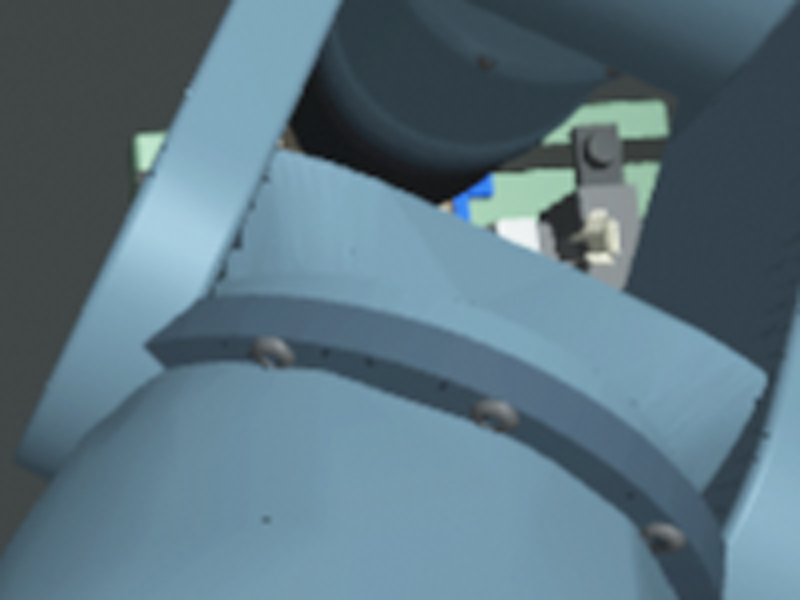

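The top view is mostly blocked by the arm, with only the right-hand clip visible at (600,235). I'll keep using the wrist view.

```bash
python3 - <<'E'
from h import *
g=plate('w2')
L=[];Rr=[];Tp=[]
for v in range(155,265,4):
    u=np.where(g[v,150:230])[0]
    if len(u): L.append(px2w('w2',u[0]+150,v+.5,.03)[:2])
for v in range(155,260,4):
    u=np.where(g[v,339:370])[0]
    if len(u): Rr.append(px2w('w2',u[-1]+340,v+.5,.03)[:2])
for u in list(range(265,350,4))+list(range(190,245,4)):
    v=np.where(g[130:160,u])[0]
    if len(v):Tp.append(px2w('w2',u+.5,v[0]+130,.03)[:2])
for n,P in (('L',L),('R',Rr),('T',Tp)):
    vx,vy,x,y=cv2.fitLine(np.float32(P),cv2.DIST_HUBER,0,.001,.001).ravel()
    r=np.abs((np.array(P)-[x,y])@[-vy,vx]);print(n,len(P),np.degrees(np.arctan2(vy,vx)),x,y,r.max())
o=ctrl.get_obs();q=o['eef_rot'];M=R.from_quat([q[1],q[2],q[3],q[0]]).as_matrix()
t=lambda u,v,h:np.round(M.T@(px2w('w2',u,v,o['eef_pos'][2]-.174+h)-o['eef_pos'])*1000,1)
print('ear',t(284,156,.006),'groove',t(233,296,.017),t(333.5,296,.017))
print('lin L',t(231,209,.017),t(236,366,.017),'R',t(338.5,209,.017),t(330,366,.017))
for u,v in ((232,178),(338,178)): print('bp',t(u,v,.006))
E
```

```text
L 28 -84.866875 0.48599055 -0.1382943 0.0010222003745578878
R 25 -85.44647 0.6342729 -0.12790374 0.0005026358490063332
T 36 4.775563 0.55889744 -0.07730776 0.0008984285401506489
ear [  0.3 -64.3 168. ] groove [-2.38e+01  1.00e-01  1.57e+02] [ 23.9  -0.  157. ]
lin L [-22.5 -43.2 157. ] [-24.3  41.8 157. ] R [ 23.8 -43.2 157. ] [ 24.2  41.7 157. ]
bp [-23.2 -54.4 168. ]
bp [ 24.8 -54.4 168. ]
```

Emit:
move_arm:
  moves:
    - {"gripper":0,"x":-0.3,"y":2.0,"z":0,"roll":0}
    - {"gripper":0,"x":-0.5,"y":3.0,"z":0.5,"roll":0}
    - {"gripper":0,"x":-0.5,"y":1.9,"z":1.0,"roll":-0.5}
    - {"gripper":0,"x":0,"y":0,"z":1.0,"roll":0}
    - {"gripper":0,"x":0,"y":0,"z":0,"roll":0}

```text
time_s: 7.52
eef_pos: [0.5652, -0.2064, 0.2995]
eef_rot: [-0.001, 0.999, 0.042, -0.001]
wrist_force: [0.4, -0.8, -4.7]
opening: 0.542
```

```bash
python3 - <<'E'
from h import *
st();save('wrist','w3');crop('w3',130,0,430,225,2.6,'w3c')
E
```

```text
7.525 [ 0.5652 -0.2064  0.2995] F [ 0.4 -0.8 -4.7] T [ 0.   -0.01  0.  ] op 0.5422209440953791 
 [[0.9965, 0.0836, -0.0021], [0.0836, -0.9965, 0.0015], [-0.0019, -0.0017, -1.0]]
```

View pics/w3c.png

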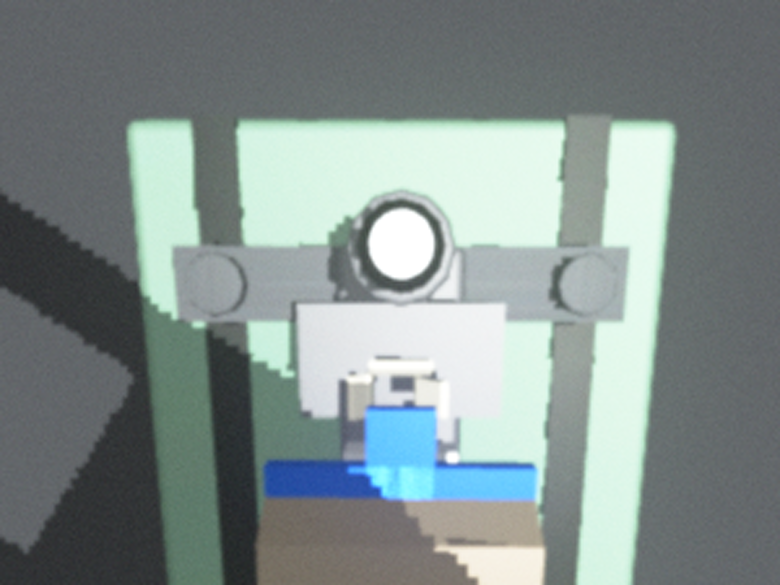

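The +y arm's top spans crop x 297–505 with its outer edge at y=303. The clip mouth is at x≈345–447, and the ear spans x 365–436 with its tip at y=407. The ear looks centred on the slot.

```bash
python3 - <<'E'
from h import *
o=ctrl.get_obs();q=o['eef_rot'];M=R.from_quat([q[1],q[2],q[3],q[0]]).as_matrix();p=o['eef_pos']
def t(u,v,z): return np.round(M.T@(px2w('w3',130+u/2.6,v/2.6,z)-p)*1000,1)
print('arm corners',t(297,304,.084),t(505,303,.084))
print('arm inner corners',t(301,417,.084),t(504,415,.084))
print('boss',t(402,243,.105))
print('plate top corners',t(129,122,.03),t(674,122,.03),'L low',t(168,580,.03),'R low',t(633,580,.03))
z=p[2]-.174
print('ear',t(365,408,z+.006),t(436,408,z+.006),'bp',t(265,463,z+.006),t(536,465,z+.006))
E
```

```text
arm corners [-22.5 -79.8 216.2] [ 23.5 -80.1 216.2]
arm inner corners [-22.5 -54.9 216.2] [ 24.3 -55.4 216.2]
boss [  0.6 -91.3 195.2]
plate top corners [ -72.2 -125.5  270.3] [  73.6 -125.5  270.2] L low [-73.3   4.9 270.2] R low [ 74.7   4.7 270. ]
ear [ -5.8 -63.6 168.1] [  6.3 -63.6 168.1] bp [-23.3 -54.1 168.1] [ 23.8 -53.8 168. ]
```

Offsets are about +0.3 mm in x and about 0 in y, with yaw square. I'll descend to just above the mouths, then feel in small steps.

Emit:
move_arm:
  moves:
    - {"gripper":0,"x":0.03,"y":0,"z":1.0,"roll":0}
    - {"gripper":0,"x":0,"y":0,"z":1.0,"roll":0}
    - {"gripper":0,"x":0,"y":0,"z":0.8,"roll":0}
    - {"gripper":0,"x":0,"y":0,"z":0.2,"roll":0}
    - {"gripper":0,"x":0,"y":0,"z":0,"roll":0}

```text
time_s: 8.2
eef_pos: [0.566, -0.2063, 0.2705]
eef_rot: [-0.0, 0.999, 0.042, -0.0]
wrist_force: [0.4, -1.3, -3.0]
opening: 0.548
```

Emit:
move_arm:
  moves:
    - {"gripper":0,"x":0,"y":0,"z":0.3,"roll":0}
    - {"gripper":0,"x":0,"y":0,"z":0.3,"roll":0}
    - {"gripper":0,"x":0,"y":0,"z":0.2,"roll":0}
    - {"gripper":0,"x":0,"y":0,"z":0.2,"roll":0}

```text
time_s: 8.7
eef_pos: [0.566, -0.2063, 0.2606]
eef_rot: [-0.0, 0.999, 0.042, -0.0]
wrist_force: [-1.1, -0.7, -1.5]
opening: 0.54
```

Emit:
move_arm:
  moves:
    - {"gripper":0,"x":0,"y":0,"z":0.2,"roll":0}
    - {"gripper":0,"x":0,"y":0,"z":0,"roll":0}

```text
time_s: 8.95
eef_pos: [0.5657, -0.2064, 0.2587]
eef_rot: [-0.0, 0.999, 0.042, -0.001]
wrist_force: [-4.6, -1.3, 0.7]
opening: 0.543
```

```bash
python3 - <<'E'
from h import *
st()
E
```

```text
8.95 [ 0.5657 -0.2064  0.2587] F [-4.6 -1.3  0.7] T [0.02 0.69 0.14] op 0.5428047286647427 
 [[0.9964, 0.0847, -0.0011], [0.0847, -0.9964, -0.0], [-0.0011, -0.0001, -1.0]]
```

Spring-leg contact has started (-4.6 N in x) with the ears in the mouths. Continuing gently.

Emit:
move_arm:
  moves:
    - {"gripper":0,"x":0,"y":0,"z":0.1,"roll":0}
    - {"gripper":0,"x":0,"y":0,"z":0.1,"roll":0}

```text
time_s: 9.2
eef_pos: [0.5659, -0.2066, 0.2577]
eef_rot: [0.0, 0.999, 0.042, -0.0]
wrist_force: [-7.6, 0.2, 9.1]
opening: 0.538
```

Emit:
move_arm:
  moves:
    - {"gripper":0,"x":0,"y":0,"z":0.1,"roll":0}
    - {"gripper":0,"x":0,"y":0,"z":0.1,"roll":0}

```text
time_s: 9.45
eef_pos: [0.5659, -0.2066, 0.2563]
eef_rot: [0.0, 0.999, 0.042, -0.0]
wrist_force: [-8.7, 1.3, 11.8]
opening: 0.541
```

Emit:
move_arm:
  moves:
    - {"gripper":0,"x":0,"y":0,"z":0.1,"roll":0}
    - {"gripper":0,"x":0,"y":0,"z":0.1,"roll":0}

```text
time_s: 9.7
eef_pos: [0.5659, -0.2066, 0.2548]
eef_rot: [0.0, 0.999, 0.042, -0.0]
wrist_force: [-11.5, 2.5, 15.0]
opening: 0.539
```

Emit:
move_arm:
  moves:
    - {"gripper":0,"x":-0.04,"y":0,"z":0.1,"roll":0}
    - {"gripper":0,"x":0,"y":0,"z":0,"roll":0}

```text
time_s: 9.95
eef_pos: [0.565, -0.2063, 0.2516]
eef_rot: [-0.0, 0.999, 0.043, -0.001]
wrist_force: [-6.9, -1.1, 0.6]
opening: 0.548
```

Emit:
move_arm:
  moves:
    - {"gripper":0,"x":0,"y":0,"z":0.1,"roll":0}
    - {"gripper":0,"x":0,"y":0,"z":0,"roll":0}

```text
time_s: 10.2
eef_pos: [0.565, -0.2063, 0.2507]
eef_rot: [-0.0, 0.999, 0.043, -0.001]
wrist_force: [-6.8, 0.2, 2.0]
opening: 0.545
```

```bash
python3 - <<'E'
from h import *
st()
E
```

```text
10.2 [ 0.565  -0.2063  0.2507] F [-6.8  0.2  2. ] T [-0.03  1.13  0.26] op 0.5454874031437659 
 [[0.9964, 0.085, -0.0021], [0.085, -0.9964, 0.0001], [-0.002, -0.0003, -1.0]]
```

Clicked through the mouth: force dropped to 2 N. On down to the piston.

Emit:
move_arm:
  moves:
    - {"gripper":0,"x":-0.03,"y":0,"z":0.2,"roll":0}
    - {"gripper":0,"x":0,"y":0,"z":0.2,"roll":0}
    - {"gripper":0,"x":0,"y":0,"z":0,"roll":0}

```text
time_s: 10.58
eef_pos: [0.5649, -0.2065, 0.2468]
eef_rot: [0.0, 0.999, 0.043, -0.001]
wrist_force: [-5.8, -0.9, 1.0]
opening: 0.541
```

Emit:
move_arm:
  moves:
    - {"gripper":0,"x":0,"y":0,"z":0.15,"roll":0}
    - {"gripper":0,"x":0,"y":0,"z":0.15,"roll":0}
    - {"gripper":0,"x":0,"y":0,"z":0,"roll":0}

```text
time_s: 10.95
eef_pos: [0.5649, -0.2066, 0.2438]
eef_rot: [0.0, 0.999, 0.043, -0.001]
wrist_force: [-5.9, -0.6, 2.6]
opening: 0.542
```

Emit:
move_arm:
  moves:
    - {"gripper":0,"x":0,"y":0,"z":0.1,"roll":0}
    - {"gripper":0,"x":0,"y":0,"z":0.1,"roll":0}
    - {"gripper":0,"x":0,"y":0,"z":0,"roll":0}

```text
time_s: 11.32
eef_pos: [0.5649, -0.2066, 0.2419]
eef_rot: [0.0, 0.999, 0.043, -0.001]
wrist_force: [-6.1, -0.4, 3.4]
opening: 0.545
```

Emit:
move_arm:
  moves:
    - {"gripper":0,"x":0,"y":0,"z":0.1,"roll":0}
    - {"gripper":0,"x":0,"y":0,"z":0.1,"roll":0}
    - {"gripper":0,"x":0,"y":0,"z":0,"roll":0}

```text
time_s: 11.7
eef_pos: [0.565, -0.2066, 0.2411]
eef_rot: [0.0, 0.999, 0.043, -0.001]
wrist_force: [-9.9, 0.4, 11.5]
opening: 0.542
```

Emit:
move_arm:
  moves:
    - {"gripper":0,"x":0,"y":0,"z":0.1,"roll":0}
    - {"gripper":0,"x":0,"y":0,"z":0.1,"roll":0}
    - {"gripper":0,"x":0,"y":0,"z":0,"roll":0}

```text
time_s: 12.08
eef_pos: [0.565, -0.2066, 0.2399]
eef_rot: [0.0, 0.999, 0.043, -0.001]
wrist_force: [-12.0, 1.8, 17.5]
opening: 0.542
```

```bash
python3 - <<'E'
from h import *
st()
E
```

```text
12.075 [ 0.565  -0.2066  0.2399] F [-12.    1.8  17.5] T [0.38 2.07 0.16] op 0.5416235266159115 
 [[0.9964, 0.0851, -0.0014], [0.0851, -0.9964, -0.0007], [-0.0015, 0.0005, -1.0]]
```

Piston felt at TCP z≈0.2415. I'll relieve the side force slightly and keep pressing.

Emit:
move_arm:
  moves:
    - {"gripper":0,"x":-0.05,"y":0,"z":0.1,"roll":0}
    - {"gripper":0,"x":0,"y":0,"z":0,"roll":0}

```text
time_s: 12.32
eef_pos: [0.5648, -0.2067, 0.2392]
eef_rot: [0.0, 0.999, 0.043, -0.0]
wrist_force: [-11.4, 2.4, 17.4]
opening: 0.543
```

Emit:
move_arm:
  moves:
    - {"gripper":0,"x":0,"y":0,"z":0.1,"roll":0}
    - {"gripper":0,"x":0,"y":0,"z":0,"roll":0}

```text
time_s: 12.58
eef_pos: [0.5648, -0.2067, 0.2382]
eef_rot: [0.0, 0.999, 0.043, -0.0]
wrist_force: [-12.0, 3.1, 16.8]
opening: 0.546
```

Emit:
move_arm:
  moves:
    - {"gripper":0,"x":0,"y":0,"z":0.1,"roll":0}
    - {"gripper":0,"x":0,"y":0,"z":0,"roll":0}

```text
time_s: 12.82
eef_pos: [0.5648, -0.2066, 0.2372]
eef_rot: [0.0, 0.999, 0.043, -0.0]
wrist_force: [-11.3, 2.7, 17.9]
opening: 0.543
```

Emit:
move_arm:
  moves:
    - {"gripper":0,"x":0,"y":0,"z":0.1,"roll":0}
    - {"gripper":0,"x":0,"y":0,"z":0,"roll":0}

```text
time_s: 13.08
eef_pos: [0.5648, -0.2066, 0.2362]
eef_rot: [0.0, 0.999, 0.043, -0.0]
wrist_force: [-12.0, 2.6, 17.2]
opening: 0.547
```

Emit:
move_arm:
  moves:
    - {"gripper":0,"x":0,"y":0,"z":0.05,"roll":0}
    - {"gripper":0,"x":0,"y":0,"z":0,"roll":0}

```text
time_s: 13.32
eef_pos: [0.5649, -0.2066, 0.2362]
eef_rot: [0.0, 0.999, 0.043, -0.0]
wrist_force: [-12.8, 3.9, 22.1]
opening: 0.54
```

Emit:
move_arm:
  moves:
    - {"gripper":0,"x":0,"y":0,"z":0.05,"roll":0}
    - {"gripper":0,"x":0,"y":0,"z":0,"roll":0}

```text
time_s: 13.58
eef_pos: [0.5649, -0.2066, 0.2362]
eef_rot: [0.0, 0.999, 0.043, -0.0]
wrist_force: [-15.0, 4.3, 24.6]
opening: 0.545
```

Emit:
move_arm:
  moves:
    - {"gripper":0,"x":0,"y":0,"z":0.05,"roll":0}
    - {"gripper":0,"x":0,"y":0,"z":0,"roll":0}

```text
time_s: 13.82
eef_pos: [0.5649, -0.2066, 0.2361]
eef_rot: [0.0, 0.999, 0.043, -0.0]
wrist_force: [-16.5, 5.5, 28.4]
opening: 0.541
```

It hit a hard stop at z=0.2362 (underside ≈62.2 mm) with force rising at no further travel, so it is on the lands. I'll check tilt, ease the load, then release.

```bash
python3 - <<'E'
from h import *
st()
E
```

```text
13.825 [ 0.5649 -0.2066  0.2361] F [-16.5   5.5  28.4] T [0.88 2.63 0.13] op 0.5408720585577604 
 [[0.9964, 0.0853, -0.0005], [0.0853, -0.9964, -0.0009], [-0.0006, 0.0009, -1.0]]
```

Emit:
move_arm:
  moves:
    - {"gripper":0,"x":0,"y":0,"z":-0.1,"roll":0}
    - {"gripper":0,"x":0,"y":0,"z":-0.1,"roll":0}
    - {"gripper":0,"x":0,"y":0,"z":-0.1,"roll":0}
    - {"gripper":0,"x":0,"y":0,"z":0,"roll":0}

```text
time_s: 14.32
eef_pos: [0.5647, -0.2067, 0.2362]
eef_rot: [0.0, 0.999, 0.043, -0.0]
wrist_force: [-7.0, 1.6, 6.7]
opening: 0.547
```

Emit:
move_arm:
  moves:
    - {"gripper":58,"x":0,"y":0,"z":-0.05,"roll":0}
    - {"gripper":65,"x":0,"y":0,"z":0,"roll":0}
    - {"gripper":75,"x":0,"y":0,"z":0,"roll":0}
    - {"gripper":75,"x":0,"y":0,"z":0,"roll":0}

```text
time_s: 14.82
eef_pos: [0.565, -0.2065, 0.2358]
eef_rot: [0.0, 0.999, 0.042, 0.0]
wrist_force: [-0.1, 1.2, 0.7]
opening: 0.752
```

Emit:
move_arm:
  moves:
    - {"gripper":75,"x":0,"y":0,"z":-1,"roll":0}
    - {"gripper":75,"x":0,"y":0,"z":-2,"roll":0}
    - {"gripper":75,"x":0,"y":0,"z":-3,"roll":0}
    - {"gripper":75,"x":0,"y":0,"z":-3,"roll":0}
    - {"gripper":75,"x":0,"y":0,"z":0,"roll":0}

```text
time_s: 15.45
eef_pos: [0.5659, -0.2071, 0.3304]
eef_rot: [0.002, 0.999, 0.042, 0.003]
wrist_force: [0.0, 0.2, -0.7]
opening: 0.748
```

```bash
python3 - <<'E'
from h import *
st();save('wrist','w4');save('side','s4')
a=cv2.imread('pics/w4.png')[100:400,180:400];b=cv2.imread('pics/s4.png')[220:380,260:440]
cv2.imwrite('pics/c4.png',np.hstack([cv2.resize(a,(390,532),interpolation=2),cv2.resize(b,(400,532),interpolation=2)]))
E
```

```text
15.45 [ 0.5659 -0.2071  0.3304] F [ 0.   0.2 -0.7] T [-0.03  0.04  0.03] op 0.7481223705805767 
 [[0.9964, 0.0846, 0.0067], [0.0846, -0.9964, -0.0041], [0.0064, 0.0047, -1.0]]
```

View pics/c4.png

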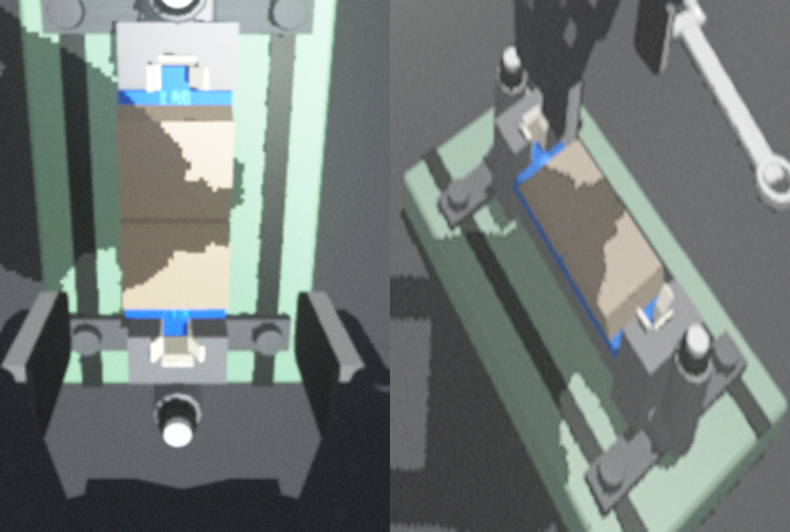

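Both ears sit inside the clips in both arms, with the pad level and square and the gripper clear (left half: ears at (175,75) and (177,325)). The force reads about zero. Handing in.

```bash
python3 -c "
from bench import ctrl
print(ctrl.hand_in())"
```

```text
the job is handed in; nothing more can be done
None
```

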